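# Clamp a paint tin with a T-slot jaw

### The arm

A 7-joint arm with a two-finger parallel gripper is mounted at the origin on a cart in front of the work surface, level with it; the furniture and walls round the work are solid. World frame = base frame: x ahead of the robot, y to its left, z up, the work surface at z = 0. Lengths are in mm, angles in rad, forces in N, time in s.
With the tool pointing down it reaches from about 425 to 925 mm from the base axis. Payload 6.8 kg.
Tool frame: the origin (TCP) lies at the very end of the fingers, on their centre line; the grasp point (between the pads) lies 19 mm behind it; z points along the fingers, y is the line along which they close (so a half turn about z gives the same grasp; the last joint's range is limited). The gripper opens to 85 mm and grips with 20 to 120 N. Pads are 22 mm wide; open, the fingers measure 114 mm over their backs; the gripper's body (76 mm by 85 mm) begins 54 mm behind the grasp point. The pads swing forward as they close: fully open they stand 13 mm farther back than shut.
Start: joints at [1.063, 0.477, 0.022, 1.555, -0.011, 1.109, -0.083], TCP at [262.743, -621.782, 231.308] pointing down, gripper open.
Joint ranges: [-2.96, 2.96], [-0.34, 2.1], [-1.41, 1.46], [0.24, 2.44], [-1.37, 4.51], [0.17, 1.92], [-2.96, 2.96]. Speed limits (rad/s): [2.39, 2.39, 3.14, 3.14, 3.14, 3.14, 3.14].

### API

Orientations are given as a unit quaternion [w, x, y, z].
In Python, from rig import monitor, viewer, order gives the robot as it stands.
- The arm moves only by the tool arm_command, never from a script. Its argument "rows" is a list that holds one entry, the list of rows, each a list of 7 numbers: the shift along the tool's x, y, z in mm, then the turn, a rotation vector about the tool's x, y, z in rad, then the gripper's target within -1 to 1 (fully open at 1, half-way at 0, shut at -1). A call has 1 to 10 rows; each row is the pose to reach, as a shift and turn from the pose commanded when the call began, along the tool's axes at that moment; what a row does not reach only later rows make up. A row lasts 1/8 s, in which the tool goes at most 62.5 mm and 10.7 degrees, less where a joint would pass 70% of its speed; a pose out of reach is approached as far as the arm can. A call with a gripper value outside its range is refused whole. The fingers move at their own pace and stop on an object; "force" is the grip in N (left out, the last holds). Time passes only in rows, so rows that repeat a pose let the fingers close. It gives the time, the measured TCP pose, the force, the opening and the grip force at its end, in the units of the state.
- monitor.observe(): the state, without advancing time (a new reading comes with each control period).
- viewer.read_camera(name): name is "scene" or "top" or "wrist"; returns (picture, depth): 420x560x3 uint8, red, green, blue; 420x560 float32, mm along the optical axis (not along the pixel's ray), 0 where there is no reading.
- viewer.calibration(name): a dict with "fx", "fy", "cx", "cy" (pixels), "dist" ([k1, k2, p1, p2, k3] as OpenCV has them; the pictures are not rectified), "pose" (4x4, takes a point from camera to world coordinates). Camera axes: x right, y up, looking along -z (the intrinsics and any distortion apply to the point x, -y, -z); pixel columns grow to the right and rows downward; lengths in mm; the calibration is good to about 2 mm. A picture is of the moment at which its call begins: read the wrist's pose just before it. calibration takes no time and is no camera call; for the wrist camera it gives the pose at the moment of the call.
- order.job_done(): hands the job in; it is judged then, once.
The state is a dict: "t": time; "qpos": joint angles; "qvel": joint speeds; "tau": joint torques, N m; "ee_pos": TCP position; "orientation": TCP orientation; "wrist_force": force on the tool from outside, world axes, zero at the start; "ft_torque": the same for the moment, N m; "grip_width": opening from 0.0 (shut) to 1.0 (fully open); "gripper_force": force on a finger pad.
Only numpy, scipy, OpenCV 4.12 (cv2) and the standard library are available. Lean on these libraries where they do the work, as an engineer would, in place of code of your own. Each camera call takes 0.05 s, during which the arm holds its last target. There are 200 camera calls.

### The job

Clamp the paint tin on the T-slot base so that its lid can be levered off: carry the loose jaw by its knob, drop its keys into the slot behind the tin with its V towards the tin, and slide it up until it squeezes the tin gently but firmly against the sprung end jaw. Keeping that squeeze, press the knob lightly and turn it clockwise until the T-head falls into the slot, push it right down, turn it on a quarter turn clockwise to its stop and let go, so that the jaw stays locked and the tin stays squeezed upright between the two Vs. Do not force the lock, do not dent the tin, and leave the other tins and the tin opener alone.

Things in the scene. Friction and masses are not known exactly. Their poses are not given: they have to be found in the camera images.
- tin_clamp: Aluminium T-slot base screwed to the worktop, 300 x 90 x 22 mm. Origin: centre of its underside; x along the slot towards the end jaw, z up. At x = 119 to 149 stands a grey end block 36 tall with a sprung V pad in front of it. The loose jaw goes in at the other end (its keys fit anywhere along the slot), V towards the tin, jaw x along this x.
- slot_mid (a point): Middle of the slot in the base's top face (22 above the worktop); axes as the base. The slot runs the base's whole length, 14 wide. Its lips are 4.5 thick, with inner edges 2 wide turned in to 6.5 below the top face; under them a cavity 36 wide, its floor 16.5 below the top face.
- end_seat (a point): Axis of a tin that just seats in the end jaw's sprung V, on the base's top face (58.7 along base x). The V: 120 degrees, vertex 39.3 further along +x, faces 36 tall, outer ends 14.5 nearer to the tin than the vertex. The pad gives way along +x at 4 N per mm after 2 N, at most 6 mm: push the tin 1 to 4 mm in.
- jaw: Loose grey jaw, 0.31 to 0.43 kg with its knob, standing on its keys on the worktop. Origin on the knob axis, in the plane of the block's underside, which comes to rest on the base's top face; x towards its V, z up. Block x = -34 to 58, 50 wide, 24 tall. V: 120 degrees, vertex x = 58, faces 36 tall, outer ends at x = 73, y = +-25, opening to +x.
- jaw_seat (a point): Axis of a tin (68 diameter) seated in the jaw's V: x = 97.3 in the jaw's frame, in the plane of the block's underside. Axes as the jaw.
- knob_grip (a point): Grip point on the knob axis, 59 above the block's underside, knob up. Round black fluted knob, 37 diameter, 40 to 66 above the underside, free to sink 14. Carry the jaw by it (fingers closing along jaw x keep it level); it turns in the jaw with 0.06 N m of drag. Fingertips then clear the block (24 tall) by 16, and by 2 fully pressed.
- t_axis (a point): On the knob axis, at the block's underside, between two keys 12 wide, 4 deep (lower 2 only 9 wide), at jaw x = -32 to -19 and 19 to 37, with 1 mm side play in the slot. Hidden 0.5 above the underside, the knob's T-head: 31 long, 11.5 wide, 5.5 tall, stem 10. At the start it points 7 to 52 degrees anticlockwise (from above) of jaw x; the angle cannot be seen.
- lock_knob (a joint): How far knob and T-head are pushed down, m: 0 to 0.014; spring 4 N at 0, 17 N at 0.014. Out of line the head lands on the lips at 0.0005; within about 4 degrees of the slot it drops in. Past 0.0125 it is under the lips and turns clockwise to a stop 92 degrees past the slot; let up there it rises behind their edges to 0.0105 (0.0125: not fully turned).
- tin: The small round lever-lid tin to be clamped, 68 diameter, 79 tall, 0.18 kg, standing on the base's top face over the slot, 8 to 25 short of the end jaw's seat. Origin: centre of its underside. Its wall dents above 25 N; the lock is damaged if jaw and T-head bear on the base with more than 30 N before the head has dropped in, or 70 N later (32 N is normal once locked).
- tin_left: Another small tin, 68 diameter, 79 tall, on the worktop; origin: centre of its underside. Leave it alone.
- tin_far: A third small tin, 67 diameter, 79 tall, on the worktop; origin: centre of its underside. Leave it alone.
- tin_opener: Flat steel tin opener, 32 x 162 x 7, lying on the worktop, long axis y; origin: centre of its underside. Leave it alone.

How it is judged (in metres and radians):
On the way, in this order (a step that is already met when the one before it is completed fails the run):
1. the jaw stands in the slot behind the tin on both keys, its V towards the tin, the lock not yet down (z of jaw in the frame of tin_clamp between 0.0205 and 0.0236 m and y of jaw in the frame of tin_clamp between -0.0025 and 0.0025 m and angle between the x axis of jaw and the x axis of tin_clamp, either way round below 0.07 rad and angle between the z axis of jaw and the z axis of tin_clamp, either way round below 0.06 rad and x of tin in the frame of jaw above 0.09 m and value of joint lock_knob below 0.004 m), for 0.2 s.
2. still unlocked, the jaw has pushed the tin into the end jaw's V and squeezes it with at least 3 N (z of jaw in the frame of tin_clamp between 0.0205 and 0.0236 m and y of jaw in the frame of tin_clamp between -0.0025 and 0.0025 m and angle between the x axis of jaw and the x axis of tin_clamp, either way round below 0.07 rad and angle between the z axis of jaw and the z axis of tin_clamp, either way round below 0.06 rad and x of tin in the frame of tin_clamp between 0.0575 and 0.066 m and angle between tin's own z axis and vertical below 0.06 rad and x of tin in the frame of jaw between 0.092 and 0.1 m and contact force between jaw and tin above 3 N and value of joint lock_knob below 0.004 m), for 0.2 s.
At the end, for the whole second after the job is handed in: Let go, jaw flat on the base (1.6 mm) with keys in the slot (2.5 mm, 4 deg), T-head risen behind the lips (knob 9.2 to 11.7 mm down by itself), tin upright (3.4 deg) in both Vs (axis 57.5 to 66 mm along the base, 92 to 100 mm from the knob axis), pressed by the jaw with over 2.5 N, at rest (z of jaw in the frame of tin_clamp between 0.0205 and 0.0236 m and y of jaw in the frame of tin_clamp between -0.0025 and 0.0025 m and angle between the x axis of jaw and the x axis of tin_clamp, either way round below 0.07 rad and angle between the z axis of jaw and the z axis of tin_clamp, either way round below 0.06 rad and x of tin in the frame of tin_clamp between 0.0575 and 0.066 m and angle between tin's own z axis and vertical below 0.06 rad and x of tin in the frame of jaw between 0.092 and 0.1 m and contact force between jaw and tin above 2.5 N and value of joint lock_knob between 0.0092 and 0.0117 m and linear speed of each of jaw, tin below 0.01 m/s); the robot touches nothing.
It fails at once if the tin is squeezed by more than 25 N (contact force between jaw and tin above 25 N).
It fails at once if the lock is forced: the jaw and T-head bear on the base with more than 30 N before the head has dropped in (knob less than 4 mm down), or more than 70 N at any time ((value of joint lock_knob below 0.004 m and contact force between jaw and tin_clamp above 30 N) or contact force between jaw and tin_clamp above 70 N).
It fails at once if the tin is tipped (angle between tin's own z axis and vertical above 0.3 rad).
It fails at once if another tin or the tin opener is disturbed (moved 15 mm) (distance of any of tin_left, tin_far, tin_opener from where it was at the start of the episode above 0.015 m).
It also fails if it takes over 72 s, if anything falls off the work surface, if the arm or the gripper's body presses on something with over 40 N, if the wrist force passes 120 N, or if a joint passes its speed limit or range.

## Working session

There is one attempt and no reset: what is moved stays moved. The work goes in short steps, Python scripts to look and compute and a tool call to move; the robot and the scene stay as the last step left them, time stands still between calls to the robot, and variables do not carry over. Pictures are saved under pics/ and viewed, at most 10 in all, crops included, and the job is handed in when it is done.

Besides the shell and the picture viewer there is one more tool, called after "Call:" by a JSON object that holds its "method" and its "body". arm_command: Moves the arm, as the interface text tells. Its arguments: {"type":"object","properties":{"rows":{"type":"array","items":{"type":"array","items":{"type":"array","items":{"type":"number"}}}},"force":{"type":"number"}},"required":["rows"]}

```bash
ls; mkdir -p pics
python3 - <<'E'
from rig import monitor, viewer, order
import cv2,numpy as np
s=monitor.observe();print(s)
for n in("scene","top"):
    p,d=viewer.read_camera(n);cv2.imwrite(f"pics/{n}0.png",p[:,:,::-1]);np.savez(f"{n}0.npz",p=p,d=d)
    c=viewer.calibration(n);print(n,c)
E
```

```text
pics
{'t': 0.0, 'qpos': array([ 1.06290238,  0.47776555,  0.02233747,  1.55643724, -0.01151845,
        1.10929727, -0.08307428]), 'qvel': array([-0.0001491 , -0.00151441, -0.00131162, -0.00126588,  0.00057554,
       -0.00075286,  0.00293685]), 'tau': array([-2.41280293e-05, -5.96447539e+01,  1.60782505e+00, -2.81192994e+01,
        1.25015658e-02,  9.33681760e-03,  1.27766094e-05]), 'ee_pos': array([ 262.49570593, -621.23609058,  230.35482998]), 'orientation': array([-8.58998464e-04,  9.80082557e-01,  1.98588493e-01, -2.31953404e-04]), 'wrist_force': array([-0.71386559,  0.46543362, -0.60918309]), 'ft_torque': array([-0.02562152,  0.0125139 , -0.00443422]), 'gripper_force': 0.0, 'grip_width': 1.0025519872068582}
scene {'fx': 540.8345714759698, 'fy': 540.8345714759698, 'cx': 282.2676798314349, 'cy': 207.56341817234093, 'dist': array([0.0099724, 0.       , 0.       , 0.       , 0.       ]), 'pose': array([[ 8.05765768e-01,  2.80021272e-01, -5.21852100e-01,
         5.38096771e+01],
       [-5.92195283e-01,  3.91079619e-01, -7.04529260e-01,
        -4.26064821e+02],
       [ 6.80254092e-03,  8.76723912e-01,  4.80945846e-01,
         5.46703410e+02],
       [ 0.00000000e+00,  0.00000000e+00,  0.00000000e+00,
         1.00000000e+00]])}
top {'fx': 439.8639986418286, 'fy': 439.8639986418286, 'cx': 278.6129603528894, 'cy': 212.37147054415948, 'dist': array([-0.07757001,  0.        ,  0.        ,  0.        ,  0.        ]), 'pose': array([[ 1.67307691e-03,  9.84892124e-01, -1.73160923e-01,
         4.38245148e+02],
       [-9.99848075e-01, -1.35682272e-03, -1.73777471e-02,
         2.61606298e+02],
       [-1.73501549e-02,  1.73163690e-01,  9.84740224e-01,
         9.06751370e+02],
       [ 0.00000000e+00,  0.00000000e+00,  0.00000000e+00,
         1.00000000e+00]])}
```

View pics/top0.png

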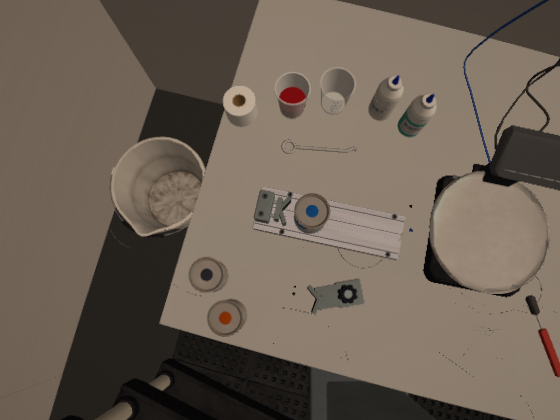

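View pics/scene0.png

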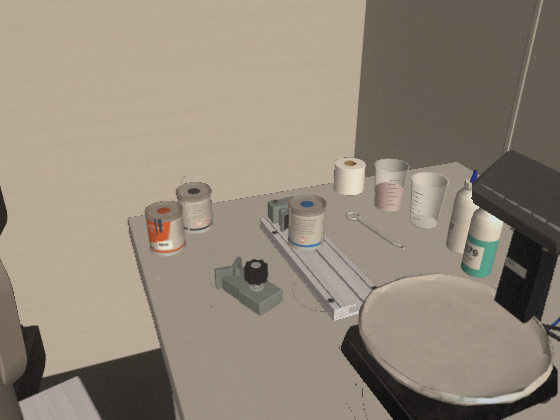

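The top view shows the base from (255,190) to (405,258) with its end jaw at the left and the tin at (312,211). The jaw is at (335,296), its knob at (347,294) and its V pointing left. The other tins are at (206,275) and (226,318). The scene view agrees with this.

```bash
cat > h.py <<'E'
import numpy as np,cv2
from rig import monitor, viewer, order
def rays(c,uv):
    K=np.array([[c['fx'],0,c['cx']],[0,c['fy'],c['cy']],[0,0,1]])
    n=cv2.undistortPoints(np.asarray(uv,float).reshape(-1,1,2),K,np.array(c['dist'])).reshape(-1,2)
    return np.c_[n[:,0],-n[:,1],-np.ones(len(n))]
def on_plane(c,uv,z):
    P=c['pose'];d=rays(c,uv)@P[:3,:3].T;o=P[:3,3]
    return o+d*((z-o[2])/d[:,2])[:,None]
def cloud(c,d):
    v,u=np.mgrid[:d.shape[0],:d.shape[1]]
    P=c['pose'];r=rays(c,np.c_[u.ravel(),v.ravel()])*d.reshape(-1,1)
    return (r@P[:3,:3].T+P[:3,3]).reshape(*d.shape,3)
E
python3 - <<'E'
from h import *
f=np.load("top0.npz");p,d=f['p'],f['d'];c=viewer.calibration("top")
w=cloud(c,d)
z=w[...,2];print("table z",np.median(z[330:350,380:420]))
def box(name,lo,hi,r,plane):
    m=np.zeros(z.shape,np.uint8);y0,y1,x0,x1=r
    m[y0:y1,x0:x1]=((z>lo)&(z<hi)&(d>0))[y0:y1,x0:x1]
    m=cv2.morphologyEx(m,cv2.MORPH_OPEN,np.ones((3,3)))
    cs,_=cv2.findContours(m,0,1);k=max(cs,key=cv2.contourArea)
    P=on_plane(c,k.reshape(-1,2),plane)[:,:2].astype(np.float32)
    R=cv2.minAreaRect(P);B=cv2.boxPoints(R)
    print(name,"z",np.median(z[m>0]).round(1),"area",m.sum(),"rect",np.round(R[0],1),np.round(R[1],1),round(R[2],1),B.round(0).tolist(),"circ",cv2.minEnclosingCircle(P))
    return m
base=box("base",14,30,(180,270,245,415),22)
blk=box("block",20,34,(270,320,300,370),28)
kn=box("knob",55,85,(270,320,330,370),70)
tin=box("tin",92,112,(180,240,290,340),101)
box("endjaw",50,66,(180,230,245,285),58)
box("vjaw",35,50,(270,320,300,330),40)
box("tl",65,95,(250,300,180,235),79);box("tf",65,95,(295,345,195,250),79)
v=cv2.applyColorMap(cv2.convertScaleAbs(np.clip(z,0,110),alpha=2.3),2)[170:330,170:420]
E
```

```text
table z -0.16749382791380185
base z 22.2 area 4018 rect [548.1 181. ] [299.   39.6] 77.5 [[496.0, 39.0], [535.0, 31.0], [600.0, 323.0], [561.0, 331.0]] circ ((548.0330810546875, 180.84181213378906), 150.08538818359375)
block z 28.2 area 746 rect [428.8 157.7] [48.3 91.6] 9.2 [[398.0, 199.0], [412.0, 109.0], [460.0, 116.0], [445.0, 207.0]] circ ((429.1023864746094, 157.7118682861328), 49.67216491699219)
knob z 70.0 area 263 rect [430.1 146.9] [31.9 34.4] 7.9 [[412.0, 162.0], [417.0, 128.0], [448.0, 132.0], [443.0, 166.0]] circ ((430.8048095703125, 146.9843292236328), 18.86216926574707)
tin z 97.7 area 999 rect [582.7 214.6] [65.2 64.2] 89.9 [[550.0, 182.0], [615.0, 182.0], [615.0, 247.0], [551.0, 247.0]] circ ((582.9663696289062, 214.38858032226562), 33.63080596923828)
endjaw z 58.4 area 644 rect [601.5 306. ] [30.3 60.7] 77.5 [[569.0, 298.0], [628.0, 285.0], [634.0, 314.0], [575.0, 327.0]] circ ((601.3944702148438, 305.26910400390625), 32.18149185180664)
vjaw z 40.6 area 138 rect [420.9 203.2] [49.3 26. ] 9.5 [[394.0, 212.0], [399.0, 186.0], [447.0, 194.0], [443.0, 220.0]] circ ((419.2298583984375, 212.89974975585938), 24.79988670349121)
tl z 75.3 area 975 rect [465.8 412.4] [65.3 64.5] 0.4 [[433.0, 444.0], [433.0, 380.0], [499.0, 380.0], [498.0, 445.0]] circ ((464.9929504394531, 412.6180725097656), 34.00136184692383)
tf z 75.2 area 1027 rect [386.  375.1] [65.4 63.3] 0.5 [[353.0, 406.0], [354.0, 343.0], [419.0, 344.0], [418.0, 407.0]] circ ((386.71435546875, 375.4869384765625), 33.794918060302734)
```

```bash
cat >> h.py <<'E'
from scipy.spatial.transform import Rotation as R
def rel(pos,yaw_y=None):
    "target world TCP, tool y heading deg (tool down) -> shift, rotvec in present tool axes"
    s=monitor.observe();q=s['orientation'];r=R.from_quat([q[1],q[2],q[3],q[0]])
    o=r.as_matrix();sh=o.T@(np.array(pos)-s['ee_pos'])
    rv=np.zeros(3)
    if yaw_y is not None:
        a=np.radians(yaw_y);y=np.array([np.cos(a),np.sin(a),0]);z=np.array([0,0,-1.]);x=np.cross(y,z)
        rv=(r.inv()*R.from_matrix(np.c_[x,y,z])).as_rotvec()
    return sh.round(1),rv.round(3)
def st():
    s=monitor.observe();q=s['orientation'];o=R.from_quat([q[1],q[2],q[3],q[0]]).as_matrix()
    print("t",round(s['t'],2),"pos",s['ee_pos'].round(1),"yaw_y",np.degrees(np.arctan2(o[1,1],o[0,1])).round(2),"zax",o[:,2].round(4),"F",s['wrist_force'].round(2),"T",s['ft_torque'].round(3),"w",round(s['grip_width']*85,1),"gf",round(s['gripper_force'],1),"q",s['qpos'].round(2))
E
python3 - <<'E'
from h import *
f=np.load("top0.npz");d=f['d'];w=cloud(viewer.calibration("top"),d);ok=d>0
for y0 in range(-400,500,100):
    print(y0,[int(np.max(w[...,2][ok&(w[...,0]>=x0)&(w[...,0]<x0+100)&(w[...,1]>=y0)&(w[...,1]<y0+100)],initial=-999)) for x0 in range(200,900,100)])
for p,y in (((420,-480,330),-30),((500,-250,330),10),((431,146.5,200),50),((431,146.5,200),99)): print(p,rel(p,y))
st()
E
```

```text
-400 [-999, 1, 3, 4, 4, 8, 22]
-300 [18, 20, 86, 86, 85, 9, 33]
-200 [5, 5, 86, 244, 282, 25, 10]
-100 [4, 5, 87, 86, 282, 160, 135]
0 [4, 6, 25, 26, 24, 139, 159]
100 [4, 5, 73, 101, 101, 11, 99]
200 [3, 43, 45, 103, 103, 98, 99]
300 [-824, 82, 82, 64, 65, 66, 67]
400 [-818, 80, 80, 5, 4, 4, 1]
(420, -480, 330) (array([200. , -69. , -99.5]), array([-0.002, -0.   , -0.647]))
(500, -250, 330) (array([ 363.3, -249.7,  -99.2]), array([-1.000e-03, -1.000e-03, -1.345e+00]))
(431, 146.5, 200) (array([ 454.1, -641.6,   31.4]), array([-1.000e-03, -2.000e-03, -2.044e+00]))
(431, 146.5, 200) (array([ 454.1, -641.6,   31.4]), array([-0.000e+00, -2.000e-03, -2.899e+00]))
t 0.1 pos [ 262.5 -621.3  230.4] yaw_y -67.09 zax [-7.0e-04  1.4e-03 -1.0e+00] F [ 0.72 -0.3  -0.06] T [-0.067  0.003  0.012] w 84.9 gf 0.0 q [ 1.06  0.48  0.02  1.56 -0.01  1.11 -0.08]
```

Call:
{"method": "arm_command", "body": {"rows": [[[0,0,-50,0,0,0,1],[40,-15,-90,0,0,-0.15,1],[90,-32,-100,0,0,-0.3,1],[145,-50,-100,0,0,-0.45,1],[200,-69,-100,0,0,-0.6,1],[235,-114,-100,0,0,-0.75,1],[270,-159,-100,0,0,-0.9,1],[305,-205,-100,0,0,-1.05,1],[345,-250,-100,0,0,-1.2,1],[345,-257,-100,0,0,-1.35,1]]]}}

```text
t: 1.35
ee_pos: [482.3, -245.0, 331.4]
orientation: [-0.0, 0.636, 0.772, 0.001]
wrist_force: [0.1, -1.0, 0.0]
grip_width: 1.001
gripper_force: 0.0
```

Run:
```python
from h import *
st()
for p,y in (((440,-60,330),50),((432,100,300),80),((431,146.5,200),99)): print(p,rel(p,y))
```

```text
t 1.35 pos [ 482.3 -245.   331.4] yaw_y 11.04 zax [ 7.0e-04  1.7e-03 -1.0e+00] F [ 0.14 -1.05  0.03] T [-0.066 -0.007 -0.012] w 85.1 gf 0.0 q [ 0.7   0.2  -0.4   1.73  0.08  1.23  0.47]
(440, -60, 330) (array([189.7,  -6.1,   1.7]), array([ 0.001, -0.001, -0.68 ]))
(432, 100, 300) (array([348.2,  16.7,  31.9]), array([ 2.000e-03, -1.000e-03, -1.204e+00]))
(431, 146.5, 200) (array([393.9,  24.5, 132. ]), array([ 0.002, -0.   , -1.535]))
```

Call:
{"method": "arm_command", "body": {"rows": [[[50,-2,0,0,0,-0.16,1],[100,-4,0,0,0,-0.32,1],[150,-6,0,0,0,-0.48,1],[200,-3,0,0,0,-0.64,1],[250,5,10,0,0,-0.8,1],[300,10,20,0,0,-0.96,1],[345,16,40,0,0,-1.12,1],[375,22,80,0,0,-1.28,1],[394,24,115,0,0,-1.44,1],[394,24,120,0,0,-1.54,1]]]}}

```text
t: 2.6
ee_pos: [431.8, 142.3, 208.9]
orientation: [-0.002, -0.078, 0.997, 0.0]
wrist_force: [0.5, -0.6, 0.3]
grip_width: 1.002
gripper_force: 0.0
```

Run:
```python
from h import *
st();c=viewer.calibration("wrist")
p,d=viewer.read_camera("wrist");st()
cv2.imwrite("pics/w1.png",p[:,:,::-1]);np.savez("w1.npz",p=p,d=d,pose=c['pose'])
w=cloud(c,d);z=w[...,2];ok=d>0
for n,lo,hi,pl,box in(("knob",62,80,70,(380,480,100,200)),("blk",23,34,28,(380,490,90,220)),("blk+V",23,50,34,(380,490,90,240)),("base",16,27,22,(480,640,20,345))):
    m=(ok&(z>lo)&(z<hi)&(w[...,0]>box[0])&(w[...,0]<box[1])&(w[...,1]>box[2])&(w[...,1]<box[3])).astype(np.uint8)
    m=cv2.morphologyEx(m,cv2.MORPH_OPEN,np.ones((3,3)))
    cs,_=cv2.findContours(m,0,1)
    if not cs: print(n,"none");continue
    k=max(cs,key=cv2.contourArea).reshape(-1,2);P=on_plane(c,k,np.median(z[m>0]))[:,:2].astype(np.float32)
    print(n,m.sum(),np.median(z[m>0]),cv2.minAreaRect(P),cv2.minEnclosingCircle(P),k.min(0),k.max(0))
```

```text
t 2.6 pos [431.8 142.3 208.9] yaw_y 98.92 zax [-4.7e-03 -1.0e-04 -1.0e+00] F [ 0.51 -0.58  0.32] T [-0.029  0.038 -0.055] w 85.2 gf 0.0 q [ 0.3   0.24 -0.85  2.04  0.21  0.96  1.07]
t 2.65 pos [432.3 141.5 209.2] yaw_y 99.03 zax [-4.e-03 -4.e-04 -1.e+00] F [ 0.16 -0.91  0.02] T [-0.034  0.069  0.054] w 84.7 gf 0.0 q [ 0.3   0.24 -0.85  2.04  0.21  0.96  1.07]
knob 1490 70.31933536453249 ((427.50396728515625, 147.0021514892578), (35.36100769042969, 34.4129638671875), 1.9053617715835571) ((427.4850769042969, 146.92730712890625), 18.696914672851562) [266 169] [311 213]
blk 3641 28.324706913351577 ((424.39501953125, 162.73162841796875), (49.84941101074219, 100.01143646240234), 10.981731414794922) ((423.5918884277344, 162.98704528808594), 55.10190200805664) [249 148] [363 206]
blk+V 4498 28.552311564519613 ((427.36474609375, 167.25543212890625), (58.62357711791992, 107.59402465820312), 10.239774703979492) ((427.8498840332031, 167.7052764892578), 59.83151626586914) [249 148] [372 212]
base 12511 22.219068473145683 ((539.2836303710938, 154.91217041015625), (244.60641479492188, 41.10353088378906), 77.74360656738281) ((540.8391723632812, 154.12464904785156), 122.74285125732422) [154 229] [388 338]
```

View pics/w1.png

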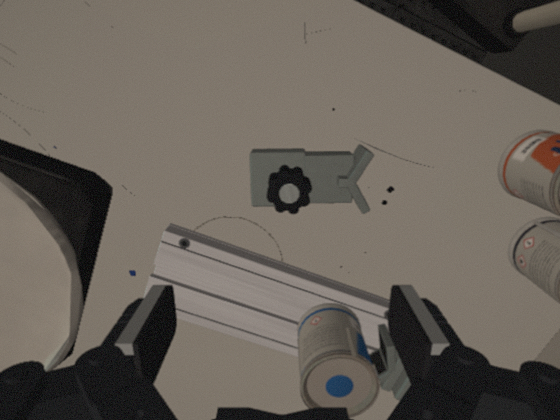

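The wrist view shows the knob at (289,190), the V pointing right at (360,180), and the base with the tin below it.

Call:
{"method": "arm_command", "body": {"rows": [[[1,3,40,0,0,0,1],[2.4,6,80,0,0,0,1],[2.4,6,115,0,0,0,1],[2.4,6,130,0,0,0,1],[2.4,6,130,0,0,0,1],[2.4,6,130,0,0,0,1]]]}}

```text
t: 3.4
ee_pos: [431.7, 147.1, 82.5]
orientation: [0.001, -0.074, 0.997, 0.0]
wrist_force: [0.1, -0.1, 0.1]
grip_width: 1.0
gripper_force: 0.0
```

Run:
```python
from h import *
st();c=viewer.calibration("wrist")
p,d=viewer.read_camera("wrist")
w=cloud(c,d);z=w[...,2];ok=d>0
m=(ok&(z>55)&(z<80)&(abs(w[...,0]-429)<40)&(abs(w[...,1]-147)<40)).astype(np.uint8)
cs,_=cv2.findContours(m,0,1);k=max(cs,key=cv2.contourArea).reshape(-1,2)
P=on_plane(c,k,70)[:,:2].astype(np.float32);print(m.sum(),cv2.minEnclosingCircle(P),k.min(0),k.max(0))
print(rel((429,147,44),99.1))
```

```text
t 3.4 pos [431.7 147.1  82.5] yaw_y 98.46 zax [ 2.e-03  5.e-04 -1.e+00] F [ 0.08 -0.12  0.14] T [ 0.017  0.006 -0.024] w 85.0 gf 0.0 q [ 0.15  0.44 -0.73  2.15  0.45  0.7   0.83]
4514 ((425.3698425292969, 147.34201049804688), 20.750734329223633) [245 219] [321 299]
(array([ 2.9,  0.3, 38.6]), array([ 0.   ,  0.002, -0.011]))
```

Call:
{"method": "arm_command", "body": {"rows": [[[3,0,15,0,0,-0.01,1],[3,0,30,0,0,-0.01,1],[3,0,38,0,0,-0.01,1],[3,0,38,0,0,-0.01,1],[3,0,38,0,0,-0.01,0.2],[3,0,38,0,0,-0.01,-0.2],[3,0,38,0,0,-0.01,-1],[3,0,38,0,0,-0.01,-1],[3,0,38,0,0,-0.01,-1],[3,0,38,0,0,-0.01,-1]]], "force": 50}}

```text
t: 4.7
ee_pos: [428.0, 146.5, 43.5]
orientation: [0.0, -0.079, 0.997, 0.0]
wrist_force: [-0.7, -0.2, 3.6]
grip_width: 0.418
gripper_force: 49.9
```

Run:
```python
from h import *
st()
```

```text
t 4.7 pos [428.  146.5  43.5] yaw_y 99.07 zax [ 6.e-04  2.e-04 -1.e+00] F [-0.72 -0.23  3.64] T [-0.046 -0.012 -0.021] w 35.5 gf 49.9 q [ 0.1   0.5  -0.68  2.18  0.54  0.63  0.76]
```

Call:
{"method": "arm_command", "body": {"rows": [[[0,0,-15,0,0,0,-1],[0,0,-40,0,0,0,-1],[0,0,-66,0,0,0,-1],[-20,-11,-66,0,0,0.06,-1],[-45,-24,-66,0,0,0.14,-1],[-70,-37,-66,0,0,0.22,-1],[-95,-51,-66,0,0,0.3,-1],[-115,-61,-66,0,0,0.36,-1],[-121,-64,-66,0,0,0.376,-1],[-121,-64,-66,0,0,0.376,-1]]]}}

```text
t: 5.95
ee_pos: [556.5, 102.2, 109.2]
orientation: [-0.001, 0.108, 0.994, -0.0]
wrist_force: [0.0, 0.6, -3.0]
grip_width: 0.412
gripper_force: 52.8
```

```bash
cat > look.py <<'E'
import sys
from h import *
n=sys.argv[1];st()
c=viewer.calibration("top");p,d=viewer.read_camera("top")
cv2.imwrite(f"pics/{n}.png",cv2.resize(p[170:290,230:430,::-1],(800,480),interpolation=cv2.INTER_CUBIC))
np.savez(n+".npz",p=p,d=d)
c2=viewer.calibration("wrist");p2,d2=viewer.read_camera("wrist")
cv2.imwrite(f"pics/{n}w.png",p2[:,:,::-1]);np.savez(n+"w.npz",p=p2,d=d2,pose=c2['pose'])
E
python3 look.py a
```

```text
t 5.95 pos [556.5 102.2 109.2] yaw_y 77.56 zax [-1.3e-03  1.0e-04 -1.0e+00] F [ 0.03  0.62 -3.  ] T [ 0.013  0.027 -0.078] w 35.0 gf 52.8 q [ 0.19  0.52 -0.62  1.89  0.39  0.85  0.72]
```

View pics/a.png

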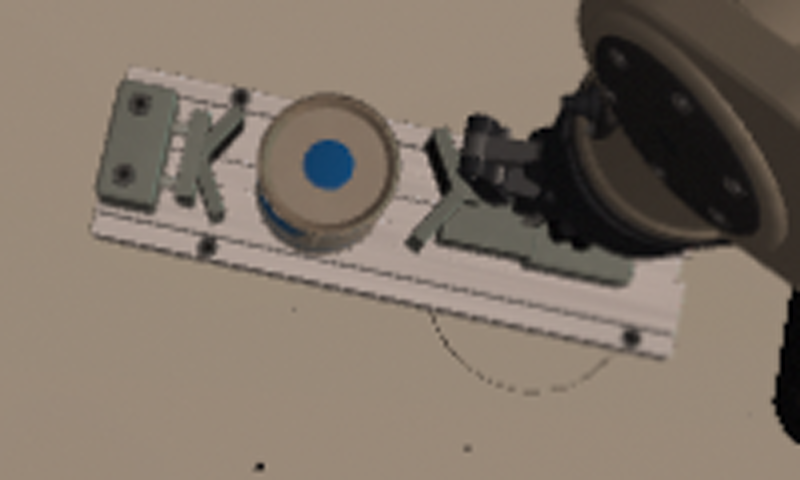

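View pics/aw.png

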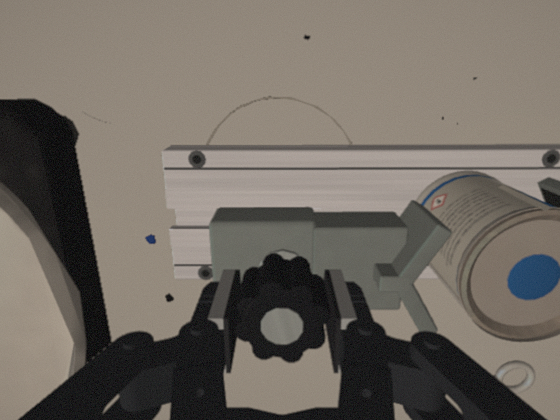

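The jaw hangs level over the base. In the top crop its V is open towards the tin, with arms at (440,130) and (415,245). In the wrist view the block's near edge is at row 208, the V arms are at (425,225) and (425,320), and the base end is at column 170.

```bash
cat > meas.py <<'E'
import sys
from h import *
n=sys.argv[1]
for cam in("top","wrist"):
    f=np.load(n+("w" if cam=="wrist" else "")+".npz");d=f['d'];c=viewer.calibration(cam)
    if cam=="wrist":c['pose']=f['pose']
    w=cloud(c,d);z=w[...,2];ok=d>0
    e=np.array([.2164,.9763]);nn=np.array([-.9763,.2164]);o=np.array([573.5,175.3])
    a=(w[...,:2]-o)@e;b=(w[...,:2]-o)@nn     # nominal base x,y
    m=ok&(abs(z-22)<4)&(abs(b)<60)&(a>-165)&(a<160)
    for x0 in (-140,-110,-80,-50,0,20,80,110):
        q=np.sort(b[m&(abs(a-x0)<8)])
        if len(q)>40:print(cam,"base x",x0,"y range",np.percentile(q,[0.5,99.5]).round(1),len(q))
    q=a[m&(abs(b)<44)];print(" base end",np.percentile(q,[.3,99.7]).round(1),"z",np.median(z[m]).round(1))
    U=float(sys.argv[2]) # underside height
    for nm,h,lo,hi,xx in(("Vtop",36,-4,4,(-40,15)),("block",24,-4,4,(-125,-15))):
        q=ok&(z>U+h+lo)&(z<U+h+hi)&(abs(b)<40)&(a>xx[0])&(a<xx[1])
        mk=cv2.morphologyEx(q.astype(np.uint8),cv2.MORPH_OPEN,np.ones((2,2)))
        cs,_=cv2.findContours(mk,0,1)
        if not cs:continue
        k=max(cs,key=cv2.contourArea).reshape(-1,2);P=on_plane(c,k,U+h)[:,:2]
        B=np.c_[(P-o)@e,(P-o)@nn]
        r=cv2.minAreaRect(B.astype(np.float32))
        print(cam,nm,mk.sum(),"z",np.median(z[mk>0]).round(1),"x",B[:,0].min().round(1),B[:,0].max().round(1),"y",B[:,1].min().round(1),B[:,1].max().round(1),"rect",np.round(r[0],1),np.round(r[1],1),round(r[2],1))
        if nm=="block":
            t=[B[(abs(B[:,0]-x)<5)&(B[:,1]>0)][:,1].max() if ((abs(B[:,0]-x)<5)&(B[:,1]>0)).any() else None for x in range(-110,-10,10)];print("  near edge y",np.round(np.array(t,float),1))
    t=ok&(z>92)&(z<106)&(abs(b)<40)&(a>0)&(a<85);P=w[t][:,:2]
    if t.sum()>200:
        mk=cv2.morphologyEx(t.astype(np.uint8),cv2.MORPH_OPEN,np.ones((3,3)));k=max(cv2.findContours(mk,0,1)[0],key=cv2.contourArea).reshape(-1,2)
        P=on_plane(c,k,101)[:,:2];B=np.c_[(P-o)@e,(P-o)@nn].astype(np.float32);print(cam,"tin",cv2.minEnclosingCircle(B))
E
python3 meas.py a 69.2
```

```text
top base x -140 y range [-9.2 44.6] 154
top base x -110 y range [15.8 44.4] 110
top base x -80 y range [16.4 44.2] 113
top base x -50 y range [13.3 44.4] 122
top base x 0 y range [-44.6  44.4] 256
top base x 20 y range [-44.1  44.7] 85
top base x 80 y range [-44.2  44.9] 259
top base x 110 y range [-44.2  44.6] 174
 base end [-148.9  148.5] z 22.2
top Vtop 145 z 105.8 x -32.7 -6.8 y -26.0 27.8 rect [-20.1   1.2] [53.8 25.3] 88.5
top block 412 z 93.0 x -111.9 -19.8 y 1.9 25.5 rect [-66.1  14.2] [22.4 92.2] 86.3
  near edge y [24.  24.8 25.3 25.5 25.4 24.  22.3 22.4 22.4 22.8]
top tin ((40.27421951293945, -0.6324212551116943), 33.75737380981445)
wrist base x -140 y range [-43.   45.8] 2751
wrist base x -110 y range [ 9.3 45.9] 1472
wrist base x -80 y range [ 9.5 46. ] 1470
wrist base x -50 y range [ 8.3 46.1] 1505
wrist base x 0 y range [ 8.3 46.2] 1502
wrist base x 20 y range [-42.7  46.3] 1082
wrist base x 80 y range [16.6 46.5] 1186
 base end [-149.    95.8] z 22.4
wrist Vtop 2878 z 106.2 x -32.5 -2.2 y -24.8 29.9 rect [-17.5   2.5] [30.  54.8] 0.7
wrist block 9983 z 93.4 x -108.0 -13.6 y -20.5 26.7 rect [-61.7   4.1] [45.1 94.2] 86.3
  near edge y [25.7 26.2 26.2 26.7 26.7 26.7 23.9 23.9 23.9 23.9]
wrist tin ((37.7613525390625, 1.4439040422439575), 35.88554763793945)
```

Call:
{"method": "arm_command", "body": {"rows": [[[-0.5,0,15,0,0,0,-1],[-0.5,0,30,0,0,0.003,-1],[-0.5,0,38,0,0,0.005,-1],[-0.5,0,41,0,0,0.005,-1],[-0.5,0,42,0,0,0.005,-1],[-0.5,0,42,0,0,0.005,-1]]]}}

```text
t: 6.8
ee_pos: [558.1, 102.2, 67.6]
orientation: [0.0, 0.111, 0.994, 0.0]
wrist_force: [0.5, -0.2, -4.2]
grip_width: 0.414
gripper_force: 52.8
```

```bash
python3 look.py b; python3 meas.py b 27|grep -v "base x [^-]"
```

```text
t 6.8 pos [558.1 102.2  67.6] yaw_y 77.24 zax [ 6.e-04  2.e-04 -1.e+00] F [ 0.52 -0.24 -4.16] T [0.004 0.012 0.01 ] w 35.2 gf 52.8 q [ 0.16  0.58 -0.58  1.91  0.44  0.78  0.67]
top base x -140 y range [ 6.7 44.6] 147
top base x -110 y range [ 7.5 44.4] 104
top base x -80 y range [20.7 43.9] 93
top base x -50 y range [-45.   44.5] 116
 base end [-148.6  148.4] z 22.2
top Vtop 99 z 64.8 x -26.7 -14.2 y -11.9 12.0 rect [-20.4   0. ] [12.5 23.9] 0.1
top block 363 z 51.4 x -111.6 -19.1 y -0.6 23.8 rect [-65.8  11.9] [22.9 92.6] 86.3
  near edge y [23.3 23.5 23.7 23.8 23.6 22.9 20.7 20.9 20.8 20.2]
top tin ((40.210689544677734, -0.783254861831665), 33.6306266784668)
wrist base x -140 y range [-43.3  45.8] 3904
wrist base x -110 y range [-23.2  46. ] 1938
wrist base x -80 y range [21.  46.1] 1479
wrist base x -50 y range [18.  46.2] 1653
 base end [-149.    67.8] z 22.4
wrist Vtop 3712 z 64.6 x -32.3 -1.8 y -27.9 27.6 rect [-17.2  -0.2] [30.3 55.6] 0.4
wrist block 9992 z 51.8 x -107.9 -13.5 y -23.4 24.5 rect [-61.5   1.5] [45.7 94.3] 86.4
  near edge y [24.  24.5 24.5 24.4 24.4 24.3 21.8 21.3 21.8 21.7]
wrist tin ((21.107616424560547, -0.1491546630859375), 31.188791275024414)
```

Call:
{"method": "arm_command", "body": {"rows": [[[1.6,0,0,0,0,0,-1],[1.6,0,1,0,0,0,-1],[1.6,0,2,0,0,0,-1],[1.6,0,3,0,0,0,-1],[1.6,0,3,0,0,0,-1]]]}}

```text
t: 7.52
ee_pos: [556.2, 102.4, 64.2]
orientation: [-0.0, 0.111, 0.994, -0.0]
wrist_force: [-0.1, -0.1, -3.8]
grip_width: 0.413
gripper_force: 52.8
```

```bash
python3 look.py c; python3 meas.py c 24|grep -v "base x [^-]"
```

```text
t 7.53 pos [556.2 102.4  64.2] yaw_y 77.23 zax [-2.e-04 -1.e-04 -1.e+00] F [-0.08 -0.13 -3.83] T [0.034 0.007 0.023] w 35.1 gf 52.8 q [ 0.15  0.58 -0.58  1.92  0.45  0.77  0.67]
top base x -140 y range [ 6.8 44.9] 152
top base x -110 y range [10.4 44.7] 97
top base x -80 y range [23.1 44.5] 84
top base x -50 y range [-45.4  44.5] 113
 base end [-148.7  148.6] z 22.2
top Vtop 127 z 61.1 x -31.6 -5.8 y -25.7 27.4 rect [-18.7   0.9] [53.2 25.7] 89.8
top block 361 z 47.9 x -111.9 -19.7 y 1.2 25.9 rect [-66.1  14.3] [23.3 91.9] 85.5
  near edge y [25.3 25.4 25.6 25.8 25.9 24.4 23.1 22.8 22.6 22.7]
top tin ((40.27421951293945, -0.6324212551116943), 33.75737380981445)
wrist base x -140 y range [-43.3  45.7] 3980
wrist base x -110 y range [-19.9  45.9] 1869
wrist base x -80 y range [24.  46.1] 1372
wrist base x -50 y range [21.2 46.2] 1527
 base end [-149.    65.5] z 22.3
wrist Vtop 3670 z 61.2 x -32.6 -2.2 y -25.6 29.3 rect [-17.5   1.7] [30.2 54.9] 0.4
wrist block 9963 z 48.4 x -108.0 -14.0 y -21.2 26.5 rect [-61.8   3.8] [45.2 94.3] 85.7
  near edge y [26.1 26.1 26.5 26.  26.4 26.4 23.4 23.4 23.3 23.3]
wrist tin ((18.84375762939453, 0.38409900665283203), 30.363908767700195)
```

Call:
{"method": "arm_command", "body": {"rows": [[[-0.3,0,0.5,0,0,0,-1],[-0.3,0,1,0,0,0,-1],[-0.3,0,1.5,0,0,0,-1],[-0.3,0,1.5,0,0,0,-1]]]}}

```text
t: 8.12
ee_pos: [556.5, 102.4, 62.7]
orientation: [-0.0, 0.111, 0.994, -0.0]
wrist_force: [0.3, 0.2, -2.6]
grip_width: 0.417
gripper_force: 52.8
```

```bash
python3 -c "
from h import *
st()"
```

```text
t 8.12 pos [556.5 102.4  62.7] yaw_y 77.23 zax [-1.e-04 -0.e+00 -1.e+00] F [ 0.26  0.22 -2.64] T [-0.018 -0.005  0.023] w 35.5 gf 52.8 q [ 0.15  0.58 -0.58  1.92  0.45  0.77  0.67]
```

Call:
{"method": "arm_command", "body": {"rows": [[[0,0,0.4,0,0,0,-1],[0,0,0.8,0,0,0,-1],[0,0,0.8,0,0,0,-1]]]}}

```text
t: 8.5
ee_pos: [556.6, 102.4, 62.3]
orientation: [0.0, 0.111, 0.994, -0.0]
wrist_force: [-0.9, 0.2, 0.5]
grip_width: 0.416
gripper_force: 53.3
```

Call:
{"method": "arm_command", "body": {"rows": [[[0,0,0.3,0,0,0,-1],[0,0,0.3,0,0,0,-1]]]}}

```text
t: 8.75
ee_pos: [556.6, 102.5, 62.0]
orientation: [0.0, 0.111, 0.994, -0.0]
wrist_force: [-2.1, 0.1, 3.4]
grip_width: 0.418
gripper_force: 53.5
```

```bash
python3 look.py e; python3 meas.py e 22.3|grep -E "Vtop|block|edge|tin"
```

```text
t 8.75 pos [556.6 102.5  62. ] yaw_y 77.23 zax [ 3.e-04 -1.e-04 -1.e+00] F [-2.07  0.12  3.38] T [-0.316  0.488 -0.014] w 35.5 gf 53.5 q [ 0.15  0.59 -0.58  1.92  0.45  0.77  0.67]
top Vtop 123 z 59.0 x -29.4 -5.9 y -27.6 27.2 rect [-17.7  -0.2] [54.8 23.5] 89.8
top block 344 z 46.1 x -111.3 -19.9 y 0.9 25.5 rect [-66.2  13.8] [22.7 91.7] 85.3
  near edge y [25.  24.8 24.9 25.5 25.3 24.2 22.4 22.1 21.6 21.4]
top tin ((40.27421951293945, -0.6324212551116943), 33.75737380981445)
wrist Vtop 3691 z 59.2 x -32.4 -2.4 y -25.6 29.1 rect [-17.5   1.6] [29.9 54.8] 0.4
wrist block 9998 z 46.5 x -107.9 -13.5 y -21.8 26.3 rect [-61.7   2.9] [45.5 94.5] 86.5
  near edge y [25.4 26.3 25.8 25.8 25.8 25.7 23.2 23.2 23.2 23.1]
wrist tin ((17.26072883605957, -0.04656982421875), 28.824312210083008)
```

Call:
{"method": "arm_command", "body": {"rows": [[[0,4,-0.2,0,0,0,-1],[0,8,-0.2,0,0,0,-1],[0,12,-0.2,0,0,0,-1],[0,16,-0.2,0,0,0,-1],[0,19,-0.2,0,0,0,-1],[0,22,-0.2,0,0,0,-1],[0,25,-0.2,0,0,0,-1],[0,28,-0.2,0,0,0,-1],[0,31,-0.2,0,0,0,-1],[0,31,-0.2,0,0,0,-1]]]}}

```text
t: 10.1
ee_pos: [563.4, 132.9, 61.9]
orientation: [-0.0, 0.111, 0.994, 0.0]
wrist_force: [-2.8, -2.5, 4.1]
grip_width: 0.413
gripper_force: 53.5
```

```bash
python3 look.py f; python3 meas.py f 22.3|grep -E "Vtop|block|edge|tin"
```

```text
t 10.1 pos [563.4 132.9  61.9] yaw_y 77.24 zax [-1.e-04  1.e-04 -1.e+00] F [-2.76 -2.5   4.07] T [-1.077  0.646 -0.025] w 35.1 gf 53.5 q [ 0.1   0.6  -0.58  1.89  0.45  0.78  0.62]
top Vtop 22 z 57.6 x 2.2 12.1 y -1.1 9.8 rect [8.4 3.8] [11.5  7.9] 39.1
top block 207 z 45.9 x -80.3 -17.5 y 4.9 25.4 rect [-48.9  17. ] [19.  62.6] 83.1
  near edge y [ nan  nan  nan 25.1 25.3 25.  25.2 25.4 24.7 21.8]
top tin ((52.598655700683594, -0.6194074153900146), 33.98990249633789)
wrist Vtop 1293 z 59.1 x -1.5 15.9 y -15.7 17.8 rect [7.2 1. ] [33.5 17.4] 89.8
wrist block 6130 z 46.4 x -76.8 -14.5 y -5.7 26.3 rect [-45.6  10.3] [62.3 31.7] 0.4
  near edge y [ nan  nan  nan 25.  26.  25.9 25.9 25.9 26.3 23.3]
wrist tin ((44.515377044677734, 2.0121572017669678), 34.08819580078125)
```

Call:
{"method": "arm_command", "body": {"rows": [[[0.2,2,-0.1,0,0,0,-1],[0.3,4,-0.1,0,0,0,-1],[0.3,6,-0.1,0,0,0,-1],[0.3,6,-0.1,0,0,0,-1]]]}}

```text
t: 10.7
ee_pos: [564.5, 138.4, 62.0]
orientation: [0.0, 0.111, 0.994, -0.0]
wrist_force: [-3.2, -3.9, 3.6]
grip_width: 0.413
gripper_force: 53.5
```

Call:
{"method": "arm_command", "body": {"rows": [[[0,0.5,0,0,0,0,-1],[0,0.5,0,0,0,0,-1]]]}}

```text
t: 10.95
ee_pos: [564.6, 138.7, 62.0]
orientation: [-0.0, 0.111, 0.994, -0.0]
wrist_force: [-2.1, -4.3, 3.4]
grip_width: 0.413
gripper_force: 53.5
```

Call:
{"method": "arm_command", "body": {"rows": [[[0,0.5,0,0,0,0,-1],[0,0.5,0,0,0,0,-1]]]}}

```text
t: 11.2
ee_pos: [564.6, 139.1, 61.9]
orientation: [-0.0, 0.111, 0.994, -0.0]
wrist_force: [-2.4, -4.6, 3.3]
grip_width: 0.414
gripper_force: 53.5
```

Call:
{"method": "arm_command", "body": {"rows": [[[0,0.5,0,0,0,0,-1],[0,0.5,0,0,0,0,-1]]]}}

```text
t: 11.45
ee_pos: [564.8, 139.6, 62.0]
orientation: [-0.0, 0.111, 0.994, -0.0]
wrist_force: [-2.4, -5.3, 3.1]
grip_width: 0.416
gripper_force: 53.5
```

```bash
python3 look.py g; python3 meas.py g 22.3|grep -E "tin"
```

```text
t 11.45 pos [564.8 139.6  62. ] yaw_y 77.22 zax [-1.e-04 -4.e-04 -1.e+00] F [-2.39 -5.32  3.11] T [-1.377  0.485  0.016] w 35.4 gf 53.5 q [ 0.09  0.61 -0.58  1.88  0.45  0.79  0.61]
top tin ((59.156471252441406, -0.7550394535064697), 33.92573928833008)
wrist tin ((53.55000305175781, 2.8413467407226562), 34.250892639160156)
```

Call:
{"method": "arm_command", "body": {"rows": [[[0,0.7,0,0,0,0,-1],[0,0.7,0,0,0,0,-1]]]}}

```text
t: 11.8
ee_pos: [564.8, 139.9, 61.9]
orientation: [-0.0, 0.111, 0.994, -0.0]
wrist_force: [-2.5, -5.4, 3.2]
grip_width: 0.416
gripper_force: 53.5
```

Call:
{"method": "arm_command", "body": {"rows": [[[0,0.6,0,0,0,0,-1],[0,0.6,0,0,0,0,-1]]]}}

```text
t: 12.05
ee_pos: [564.8, 140.0, 61.7]
orientation: [-0.0, 0.112, 0.994, -0.001]
wrist_force: [-2.7, -5.6, 3.2]
grip_width: 0.416
gripper_force: 53.5
```

```bash
python3 look.py h; python3 meas.py h 22.3|grep -E "tin"
```

```text
t 12.05 pos [564.8 140.   61.7] yaw_y 77.19 zax [-8.0e-04 -1.6e-03 -1.0e+00] F [-2.7  -5.63  3.22] T [-1.575  0.669  0.046] w 35.4 gf 53.5 q [ 0.08  0.61 -0.58  1.88  0.45  0.79  0.61]
top tin ((59.301292419433594, -0.7148488759994507), 33.87910842895508)
wrist tin ((53.486907958984375, 2.833768606185913), 33.98676300048828)
```

Call:
{"method": "arm_command", "body": {"rows": [[[0,0,0,0,0,0,-1],[0,0,0,0,0,0,-1],[0,0,0,0,0,0,-1],[0,0,0,0,0,0,-1]]]}}

```text
t: 12.65
ee_pos: [564.9, 140.0, 61.8]
orientation: [-0.0, 0.112, 0.994, -0.001]
wrist_force: [-3.0, -5.7, 2.9]
grip_width: 0.416
gripper_force: 53.5
```

Call:
{"method": "arm_command", "body": {"rows": [[[0,1,0,0,0,0,-1],[0,1,0,0,0,0,-1],[0,1,0,0,0,0,-1]]]}}

```text
t: 13.02
ee_pos: [564.9, 140.5, 61.7]
orientation: [-0.0, 0.112, 0.994, -0.001]
wrist_force: [-3.8, -7.4, 4.5]
grip_width: 0.414
gripper_force: 53.6
```

```bash
python3 -c "
from h import *
st()"
```

```text
t 13.03 pos [564.9 140.5  61.7] yaw_y 77.17 zax [-0.0012 -0.0024 -1.    ] F [-3.84 -7.38  4.53] T [-1.906  0.7    0.061] w 35.2 gf 53.6 q [ 0.08  0.61 -0.58  1.88  0.45  0.79  0.61]
```

Call:
{"method": "arm_command", "body": {"rows": [[[0,0.7,-0.2,0,0,0,-1],[0,1.4,-0.4,0,0,0,-1],[0,2,-0.5,0,0,0,-1],[0,2,-0.5,0,0,0,-1],[0,2,-0.5,0,0,0,-1]]]}}

```text
t: 13.65
ee_pos: [565.0, 141.1, 61.8]
orientation: [-0.001, 0.112, 0.994, -0.002]
wrist_force: [-3.9, -9.0, 3.9]
grip_width: 0.414
gripper_force: 53.5
```

```bash
python3 look.py i; python3 meas.py i 22.3|grep -E "tin|Vtop|block|edge"
```

```text
t 13.65 pos [565.  141.1  61.8] yaw_y 77.13 zax [-0.0023 -0.0041 -1.    ] F [-3.89 -9.02  3.85] T [-2.251  0.735  0.042] w 35.2 gf 53.5 q [ 0.08  0.61 -0.57  1.88  0.46  0.79  0.61]
top block 179 z 45.7 x -72.2 -17.5 y 6.0 25.4 rect [-44.9  16.1] [18.9 54.7] 88.2
  near edge y [ nan  nan  nan  nan 25.3 25.4 25.2 25.4 24.7 24.9]
top tin ((60.285614013671875, -0.7756187319755554), 33.91218948364258)
wrist Vtop 380 z 59.0 x 6.8 15.7 y -4.0 6.0 rect [11.2  1. ] [10.   8.9] 89.9
wrist block 5333 z 46.3 x -68.6 -14.4 y -5.5 26.1 rect [-41.5  10.4] [54.1 31.7] 0.2
  near edge y [ nan  nan  nan  nan 25.7 26.1 26.1 26.1 26.  26. ]
wrist tin ((54.7950439453125, 2.9782400131225586), 33.83180236816406)
```

Call:
{"method": "arm_command", "body": {"rows": [[[0,0,0.4,0,0,0,-1],[0,0,0.8,0,0,0,-1],[0,0,0.8,0,0,0,-1]]]}}

```text
t: 14.12
ee_pos: [565.1, 141.1, 61.5]
orientation: [-0.001, 0.112, 0.994, -0.002]
wrist_force: [-5.4, -10.7, 8.6]
grip_width: 0.415
gripper_force: 53.9
```

Call:
{"method": "arm_command", "body": {"rows": [[[0,0,0,0,0,0.05,-1],[0,0,0,0,0,0.1,-1],[0,0,0,0,0,0.1,-1]]]}}

```text
t: 14.5
ee_pos: [565.1, 141.3, 61.5]
orientation: [-0.001, 0.162, 0.987, -0.002]
wrist_force: [-4.7, -9.8, 7.2]
grip_width: 0.416
gripper_force: 53.9
```

```bash
python3 -c "
from h import *
st()"
```

```text
t 14.5 pos [565.1 141.3  61.5] yaw_y 71.35 zax [-0.0019 -0.0041 -1.    ] F [-4.72 -9.76  7.25] T [-2.359  1.082 -0.048] w 35.4 gf 53.9 q [ 0.06  0.6  -0.55  1.88  0.44  0.78  0.52]
```

Call:
{"method": "arm_command", "body": {"rows": [[[0,0,0.6,0,0,0.03,-1],[0,0,0.6,0,0,0.07,-1],[0,0,0.6,0,0,0.07,-1]]]}}

```text
t: 14.88
ee_pos: [565.2, 141.4, 61.1]
orientation: [-0.0, 0.196, 0.981, -0.002]
wrist_force: [-4.9, -10.0, 9.4]
grip_width: 0.421
gripper_force: 54.1
```

Call:
{"method": "arm_command", "body": {"rows": [[[0,0,0,0,0,0.04,-1],[0,0,0,0,0,0.08,-1],[0,0,0,0,0,0.08,-1]]]}}

```text
t: 15.25
ee_pos: [565.2, 141.5, 60.7]
orientation: [-0.0, 0.235, 0.972, -0.002]
wrist_force: [-3.1, -9.7, 5.3]
grip_width: 0.417
gripper_force: 53.7
```

Call:
{"method": "arm_command", "body": {"rows": [[[0,0,0,0,0,0.04,-1],[0,0,0,0,0,0.08,-1],[0,0,0,0,0,0.08,-1]]]}}

```text
t: 15.62
ee_pos: [564.9, 141.9, 60.6]
orientation: [-0.001, 0.274, 0.962, -0.002]
wrist_force: [-3.5, -7.1, 5.3]
grip_width: 0.415
gripper_force: 53.6
```

```bash
python3 -c "
from h import *
st()"
```

```text
t 15.62 pos [564.9 141.9  60.6] yaw_y 58.22 zax [-0.0021 -0.0032 -1.    ] F [-3.47 -7.11  5.27] T [-2.003  0.972  0.012] w 35.3 gf 53.6 q [ 0.02  0.59 -0.49  1.88  0.39  0.77  0.33]
```

Call:
{"method": "arm_command", "body": {"rows": [[[0,0,1,0,0,0,-1],[0,0,1,0,0,0,-1]]]}}

```text
t: 15.88
ee_pos: [564.9, 141.9, 59.7]
orientation: [-0.001, 0.274, 0.962, -0.002]
wrist_force: [-4.4, -8.4, 5.4]
grip_width: 0.419
gripper_force: 53.7
```

Call:
{"method": "arm_command", "body": {"rows": [[[0,0,2,0,0,0,-1],[0,0,4,0,0,0,-1],[0,0,6,0,0,0,-1],[0,0,8,0,0,0,-1],[0,0,10,0,0,0,-1],[0,0,11,0,0,0,-1],[0,0,11,0,0,0,-1]]]}}

```text
t: 16.75
ee_pos: [564.9, 141.9, 49.6]
orientation: [-0.0, 0.274, 0.962, -0.002]
wrist_force: [-7.1, -10.0, 15.3]
grip_width: 0.416
gripper_force: 54.5
```

```bash
python3 -c "
from h import *
st()"
```

```text
t 16.75 pos [564.9 141.9  49.6] yaw_y 58.25 zax [-0.0019 -0.0037 -1.    ] F [ -7.1  -10.04  15.31] T [-2.352  1.723  0.07 ] w 35.4 gf 54.5 q [ 0.01  0.61 -0.49  1.89  0.41  0.75  0.32]
```

Call:
{"method": "arm_command", "body": {"rows": [[[0,0,1,0,0,0,-1],[0,0,2,0,0,0,-1],[0,0,2,0,0,0,-1]]]}}

```text
t: 17.12
ee_pos: [564.9, 141.9, 48.1]
orientation: [-0.0, 0.274, 0.962, -0.002]
wrist_force: [-8.5, -10.9, 18.5]
grip_width: 0.417
gripper_force: 55.4
```

Call:
{"method": "arm_command", "body": {"rows": [[[0,0,0,0,0,0.1,-1],[0,0,0,0,0,0.2,-1],[0,0,0,0,0,0.3,-1],[0,0,0,0,0,0.4,-1],[0,0,0,0,0,0.5,-1],[0,0,0,0,0,0.5,-1]]]}}

```text
t: 17.88
ee_pos: [565.2, 142.3, 48.1]
orientation: [0.0, 0.504, 0.864, -0.002]
wrist_force: [-7.6, -8.7, 15.9]
grip_width: 0.417
gripper_force: 54.8
```

```bash
python3 -c "
from h import *
st()"
```

```text
t 17.88 pos [565.2 142.3  48.1] yaw_y 29.53 zax [-0.0011 -0.0031 -1.    ] F [-7.58 -8.67 15.91] T [-2.212  1.926 -0.09 ] w 35.5 gf 54.8 q [-0.08  0.59 -0.36  1.89  0.31  0.72 -0.1 ]
```

Call:
{"method": "arm_command", "body": {"rows": [[[0,0,0.6,0,0,0.1,-1],[0,0,0.6,0,0,0.2,-1],[0,0,0.6,0,0,0.3,-1],[0,0,0.6,0,0,0.4,-1],[0,0,0.6,0,0,0.5,-1],[0,0,0.6,0,0,0.6,-1],[0,0,0.6,0,0,0.7,-1],[0,0,0.6,0,0,0.7,-1]]]}}

```text
t: 18.88
ee_pos: [565.9, 142.5, 48.1]
orientation: [0.001, 0.769, 0.639, -0.001]
wrist_force: [-7.9, -9.2, 20.4]
grip_width: 0.413
gripper_force: 55.1
```

```bash
python3 -c "
from h import *
st()"
```

```text
t 18.88 pos [565.9 142.5  48.1] yaw_y -10.59 zax [ 1.0e-04 -2.2e-03 -1.0e+00] F [-7.91 -9.19 20.39] T [-1.928  1.99  -0.033] w 35.1 gf 55.1 q [-0.21  0.57 -0.19  1.9   0.16  0.69 -0.68]
```

Call:
{"method": "arm_command", "body": {"rows": [[[0,0,-0.2,0,0,0.1,-1],[0,0,-0.2,0,0,0.2,-1],[0,0,-0.2,0,0,0.25,-1],[0,0,-0.2,0,0,0.25,-1]]]}}

```text
t: 19.38
ee_pos: [566.1, 142.5, 48.1]
orientation: [0.001, 0.843, 0.538, -0.0]
wrist_force: [-5.6, -8.0, 17.7]
grip_width: 0.416
gripper_force: 54.9
```

```bash
python3 -c "
from h import *
st()"
```

```text
t 19.38 pos [566.1 142.5  48.1] yaw_y -24.88 zax [ 5.0e-04 -1.8e-03 -1.0e+00] F [-5.6  -7.99 17.67] T [-1.741  1.74  -0.065] w 35.4 gf 54.9 q [-0.26  0.56 -0.12  1.91  0.11  0.68 -0.88]
```

Call:
{"method": "arm_command", "body": {"rows": [[[0,0,0,0,0,0.06,-1],[0,0,0,0,0,0.12,-1],[0,0,0,0,0,0.12,-1]]]}}

```text
t: 19.75
ee_pos: [566.1, 142.8, 48.0]
orientation: [0.001, 0.873, 0.487, 0.0]
wrist_force: [-6.8, -8.2, 16.6]
grip_width: 0.417
gripper_force: 55.1
```

```bash
python3 -c "
from h import *
st()"
```

```text
t 19.75 pos [566.1 142.8  48. ] yaw_y -31.71 zax [ 9.0e-04 -1.4e-03 -1.0e+00] F [-6.83 -8.17 16.61] T [-1.725  1.26   0.055] w 35.4 gf 55.1 q [-0.28  0.56 -0.09  1.91  0.08  0.67 -0.98]
```

Call:
{"method": "arm_command", "body": {"rows": [[[0,0,0.2,0,0,0.05,-1],[0,0,0.2,0,0,0.1,-1],[0,0,0.2,0,0,0.1,-1]]]}}

```text
t: 20.12
ee_pos: [567.1, 143.7, 48.2]
orientation: [0.001, 0.896, 0.443, 0.001]
wrist_force: [-6.0, -5.8, 16.1]
grip_width: 0.42
gripper_force: 55.2
```

```bash
python3 -c "
from h import *
st()"
```

```text
t 20.12 pos [567.1 143.7  48.2] yaw_y -37.4 zax [ 3.1e-03 -1.0e-04 -1.0e+00] F [-5.98 -5.83 16.05] T [-1.437  0.816  0.06 ] w 35.7 gf 55.2 q [-0.3   0.56 -0.07  1.91  0.06  0.67 -1.06]
```

Call:
{"method": "arm_command", "body": {"rows": [[[0,0,0,0,0,0.05,-1],[0,0,0,0,0,0.1,-1],[0,0,0,0,0,0.1,-1]]]}}

```text
t: 20.5
ee_pos: [568.2, 144.4, 48.6]
orientation: [0.001, 0.917, 0.399, 0.003]
wrist_force: [-3.5, -5.3, 16.1]
grip_width: 0.417
gripper_force: 55.2
```

```bash
python3 -c "
from h import *
st()"
```

```text
t 20.5 pos [568.2 144.4  48.6] yaw_y -43.0 zax [ 5.5e-03  6.0e-04 -1.0e+00] F [-3.5  -5.32 16.06] T [-1.347  0.396  0.645] w 35.5 gf 55.2 q [-0.32  0.56 -0.04  1.91  0.04  0.67 -1.14]
```

Call:
{"method": "arm_command", "body": {"rows": [[[0.6,-0.3,0,0,0,-0.04,-1],[1.2,-0.7,0,0,0,-0.06,-1],[1.7,-1,0,0,0,-0.06,-1],[1.7,-1,0,0,0,-0.06,-1]]]}}

```text
t: 21.0
ee_pos: [568.1, 144.7, 48.3]
orientation: [0.001, 0.905, 0.425, 0.002]
wrist_force: [-3.9, -8.9, 16.0]
grip_width: 0.419
gripper_force: 55.2
```

```bash
python3 look.py j; python3 meas.py j 22.3|grep -E "tin|Vtop|block|edge"
```

```text
t 21.0 pos [568.1 144.7  48.3] yaw_y -39.71 zax [ 3.8e-03 -8.0e-04 -1.0e+00] F [-3.91 -8.9  15.99] T [-1.91   0.557  0.078] w 35.6 gf 55.2 q [-0.31  0.56 -0.06  1.91  0.05  0.67 -1.09]
top Vtop 16 z 57.3 x 4.9 12.5 y -3.1 4.0 rect [8.9 0.3] [7.9 5.9] 12.4
top block 104 z 45.4 x -71.8 -37.2 y 12.3 27.2 rect [-55.2  22.9] [35.6 13.8] 12.4
  near edge y [ nan  nan  nan  nan 27.2 26.9 26.7 26.9  nan  nan]
top tin ((60.60532760620117, -0.6834227442741394), 33.81716537475586)
wrist Vtop 1776 z 59.1 x -37.6 -16.1 y -17.9 4.7 rect [-24.8  -8.9] [28.3  9.9] 50.1
wrist block 2064 z 46.4 x -41.0 -15.4 y -24.2 14.9 rect [-28.1  -4.7] [39.1 25.6] 89.9
  near edge y [ nan  nan  nan  nan  nan  nan  nan  nan  nan 14.9]
wrist tin ((58.98394775390625, 0.27811241149902344), 33.64521408081055)
```

Call:
{"method": "arm_command", "body": {"rows": [[[0,0,-1.5,0,0,0,-1],[0,0,-3,0,0,0,-1],[0,0,-4.5,0,0,0,-1],[0,0,-4.5,0,0,0,-1]]]}}

```text
t: 21.6
ee_pos: [568.0, 144.7, 51.4]
orientation: [0.001, 0.905, 0.425, 0.002]
wrist_force: [0.3, -6.6, 3.8]
grip_width: 0.418
gripper_force: 53.6
```

```bash
python3 -c "
from h import *
st()"
```

```text
t 21.6 pos [568.  144.7  51.4] yaw_y -39.71 zax [ 3.7e-03 -8.0e-04 -1.0e+00] F [ 0.31 -6.63  3.83] T [-1.574 -0.351  0.133] w 35.5 gf 53.6 q [-0.31  0.56 -0.06  1.91  0.05  0.68 -1.09]
```

Call:
{"method": "arm_command", "body": {"rows": [[[0,0,-0.4,0,0,0,-1],[0,0,-0.4,0,0,0,-1],[0,0,-0.4,0,0,0,0.3],[0,0,-0.4,0,0,0,0.3],[0,0,-0.4,0,0,0,0.3],[0,0,-0.4,0,0,0,0.3]]], "force": 20}}

```text
t: 22.35
ee_pos: [566.2, 146.6, 51.4]
orientation: [-0.0, 0.905, 0.426, 0.0]
wrist_force: [0.7, -0.1, 0.2]
grip_width: 0.653
gripper_force: 0.0
```

```bash
python3 -c "
from h import *
st()"
```

```text
t 22.35 pos [566.2 146.6  51.4] yaw_y -39.62 zax [ 2.e-04  4.e-04 -1.e+00] F [ 0.7  -0.06  0.16] T [ 0.034 -0.006 -0.037] w 55.5 gf 0.0 q [-0.32  0.56 -0.06  1.91  0.05  0.68 -1.09]
```

Free of contact; retreat upwards and look.

Call:
{"method": "arm_command", "body": {"rows": [[[0,0,-10,0,0,0,0.3],[0,0,-30,0,0,0,0.3],[0,0,-70,0,0,0,0.3],[0,0,-120,0,0,0,0.3],[-50,0,-160,0,0,0,0.3],[-100,0,-180,0,0,0,0.3],[-100,0,-180,0,0,0,0.3]]]}}

```text
t: 23.22
ee_pos: [501.6, 65.8, 234.1]
orientation: [0.001, 0.906, 0.423, 0.002]
wrist_force: [1.8, 0.3, -0.4]
grip_width: 0.648
gripper_force: 0.0
```

```bash
python3 look.py k; python3 meas.py k 22.3|grep -E "tin|Vtop|block|edge"
python3 - <<'E'
from h import *
f=np.load("k.npz");d=f['d'];c=viewer.calibration("top");w=cloud(c,d);z=w[...,2]
a=(w[...,:2]-[573.5,175.3])@[.2164,.9763];b=(w[...,:2]-[573.5,175.3])@[-.9763,.2164]
m=(z>64)&(z<95)&(abs(b)<25)&(a<5)&(a>-80)&(d>0);print("knob top",m.sum(),np.median(z[m]) if m.any() else 0, "x",a[m].min(),a[m].max(),"y",b[m].min(),b[m].max(),"want z 22+66-10.5=77.5")
f=np.load("kw.npz");c=viewer.calibration("wrist");c['pose']=f['pose'];w=cloud(c,f['d']);z=w[...,2]
a=(w[...,:2]-[573.5,175.3])@[.2164,.9763];b=(w[...,:2]-[573.5,175.3])@[-.9763,.2164]
m=(z>64)&(z<95)&(abs(b)<25)&(a<-10)&(a>-80)&(f['d']>0);print("knob top w",m.sum(),np.median(z[m]) if m.any() else 0)
E
```

```text
t 23.23 pos [501.6  65.8 234.1] yaw_y -39.93 zax [ 3.6e-03 -3.0e-04 -1.0e+00] F [ 1.81  0.34 -0.43] T [ 0.05  -0.048  0.012] w 55.1 gf 0.0 q [-0.22  0.2  -0.04  1.95  0.01  0.99 -0.96]
top Vtop 16 z 56.9 x 4.9 12.5 y -3.1 4.0 rect [8.9 0.3] [7.9 5.9] 12.4
top block 394 z 46.0 x -72.4 -17.5 y -23.2 27.4 rect [-44.8   2.1] [50.4 55. ] 89.7
  near edge y [ nan  nan  nan  nan 25.7 27.4 26.7 26.4 26.6 24.9]
top tin ((60.6628303527832, -0.682433545589447), 33.81598663330078)
wrist Vtop 129 z 58.7 x 6.1 14.9 y -3.6 4.3 rect [10.5  0.5] [7.9 8.8] 87.7
wrist block 2375 z 46.4 x -70.7 -16.0 y -23.5 26.3 rect [-43.2   1.4] [49.5 54.6] 89.6
  near edge y [ nan  nan  nan  nan 26.3 26.3 26.2 26.1 26.1 25.6]
knob top 274 77.65778943813882 x -53.523790839500094 -17.743992867543987 y -17.980696127129796 17.91338775921912 want z 22+66-10.5=77.5
knob top w 1735 78.00038655973901
```

View pics/k.png

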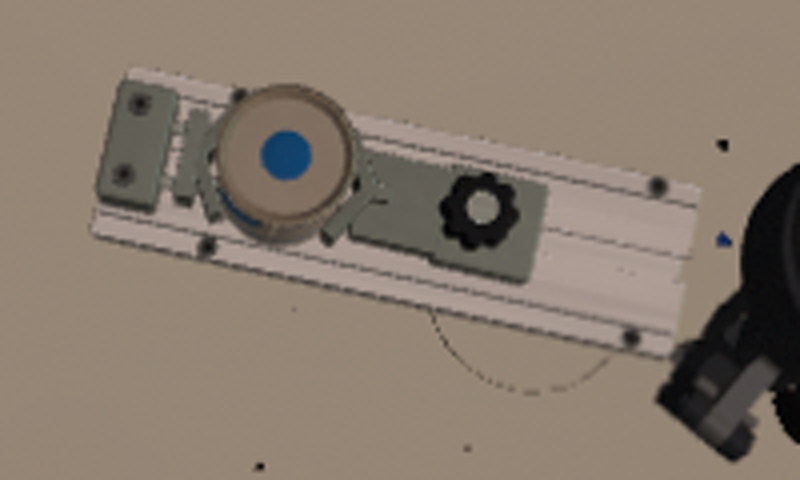

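The last view shows the jaw aligned in the slot with the tin at (285,160) seated in both Vs. The knob top is at z 77.7, which puts the knob 10.4 mm down: risen behind the lips. The tin did not move on release, so it is still about 2 mm into the sprung pad.

```bash
python3 -c "
from rig import order
print(order.job_done())"
```

```text
the job is handed in; nothing more can be done
None
```

The job is handed in: by the last camera views the jaw is locked in the slot (knob about 10.4 mm down), with the tin upright in both Vs about 2 mm into the sprung pad and the gripper clear. I inferred the squeeze of roughly 8–10 N from the pad travel and did not measure it after letting go. No verdict came back.

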